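Put a wax casting tree away in the roll-top store

ROBOT

A 7-joint arm with a two-finger parallel gripper is mounted at the origin on the work surface. World frame = base frame: x ahead of the robot, y to its left, z up, the work surface at z = 0. Lengths are in m, angles in rad, forces in N, time in s.
With the tool pointing down it reaches from about 0.425 to 1.025 m from the base axis. Payload 9.4 kg.
Tool frame: the origin (TCP) lies on the centre line of the jaws, within the pads' length; the fingertips stand 17 mm ahead of it and the grasp point (between the pads) lies 2 mm behind it; z points along the fingers, y is the line along which they close (so a half turn about z gives the same grasp; the last joint's range is limited). The gripper opens to 85 mm and grips with 20 to 120 N. Pads are 22 mm wide; open, the fingers measure 114 mm over their backs; the gripper's body (76 mm by 85 mm) begins 54 mm behind the grasp point. The pads swing forward as they close: fully open they stand 13 mm farther back than shut.
Start: joints at [-1.241, 0.599, -0.003, 1.599, 0.002, 0.943, -0.08], TCP at [0.287, 0.666, 0.227] pointing down, gripper open.
Joint ranges: [-2.57, 2.57], [-0.35, 1.97], [-1.29, 1.29], [0.11, 2.56], [-1.05, 4.19], [0.11, 1.86], [-2.63, 2.63]. Speed limits (rad/s): [2.22, 2.22, 3.01, 3.01, 3.14, 3.14, 3.14].

INTERFACE

Orientations are given as a unit quaternion [w, x, y, z].
In Python, from station import ctrl, viewer gives the robot as it stands.
- The arm moves only by the tool step_arm, never from a script. Its argument "commands" is a list of rows, each a list of 6 numbers: the shift along the tool's x, y, z in m, then the turn, a rotation vector about the tool's x, y, z in degrees. A call has 1 to 12 rows; each row shifts and turns the commanded pose from where the row before left it, along the tool's axes as they then stand; what a row does not reach is not made up. A row lasts 1/8 s, in which the tool goes at most 62.5 mm and 10.7 degrees, less where a joint would pass 70% of its speed; a pose out of reach is approached as far as the arm can. A call with a gripper value outside its range is refused whole. "fingers" is the opening, from 0 (shut) to 1 (fully open), set as the call begins (left out, the last holds). The fingers move at their own pace and stop on an object; "squeeze" is the grip in N (left out, the last holds). Time passes only in rows, so rows that do not move let the fingers close. It gives the time, the measured TCP pose, the force, the opening and the grip force at its end, in the units of the state.
- ctrl.sense(): the state, without advancing time (a new reading comes with each control period).
- viewer.camera(name): name is "side" or "top"; returns the picture (420x560x3 uint8, red, green, blue); there is no depth.
- viewer.camera_model(name): a dict with "vertical_fov" (degrees; the focal length in pixels is half the picture's height over the tangent of half this angle, whatever the lens; pixels are square), "cx", "cy" (the principal point, pixels), "camera_from_world" (4x4, takes a point from world to camera coordinates). Camera axes: x right, y down, z forward; pixel columns grow to the right and rows downward; lengths in m; the calibration is good to about 2 mm. A picture is of the moment at which its call begins. camera_model takes no time and is no camera call.
- ctrl.close_job(): hands the job in; it is judged then, once.
The state is a dict: "time": time; "joint_positions": joint angles; "joint_velocities": joint speeds; "joint_efforts": joint torques, N m; "tcp_pos": TCP position; "eef_rot": TCP orientation; "force": force on the tool from outside, world axes, zero at the start; "torque": the same for the moment, N m; "finger_gap": opening from 0.0 (shut) to 1.0 (fully open); "grip_force": force on a finger pad.
Only numpy, scipy, OpenCV 4.12 (cv2) and the standard library are available. Lean on these libraries where they do the work, as an engineer would, in place of code of your own. Each camera call takes 0.05 s, during which the arm holds its last target. There are 200 camera calls.

TASK

Put the green wax casting tree from the bench away in the roll-top store: roll the tambour up by its brass bar, lift the tree by its bare stem with a light grip (more than 35 N per finger dents the wax) and stand it upright on the padded shelf inside, in the free middle between the blue tree and the tin. The shelf is adjustable and you do not know its height, so feel for it and let the base just settle: neither shelf nor store may press on the tree with more than 12 N, and it must not be let fall or tipped over. Once you have let go, roll the tambour fully down again without flinging or slamming it, and leave the other things on the bench where they are.

Things in the scene. Friction and masses are not known exactly. Their poses are not given: they have to be found in the camera images.
- wax_tree: Green wax casting tree on a black rubber base, loose, 122 mm tall, about 120 g. Origin: centre of the base's underside, z up. Base: 60 mm wide, flat for 10 mm, domed to 22 mm. Stem: round, 10 mm thick, up to z = 122 mm; ring patterns surround it to 32 mm from the axis between z = 34 and 88 mm; above that the stem is bare and can be pinched from any side. Its yaw does not matter.
- store: Roll-top store, dark cheeks, fixed. Origin: centre of underside; z up, +x to its back, y along bar. 324 deep, 330 wide, 237 mm high; front sill (x = -159 to -147) 72 mm high. Shelf inside, behind the sill: top 27 to 57 mm above the origin (not reported), x = -132 to 88, foam rubber giving 1 mm per 6 N. A blue wax tree like the green one (y = 90 to 114 mm) and a low tin (y = -92 to -116) stand on it at x = -55.
- bar (a point): Middle of the brass pull bar of the tambour (the slatted door). Bar round, 10 mm thick, 180 mm long, parallel to the store's y, carried 40 mm off the slats (35 mm clear behind it) on two posts 78 mm either side of the middle; can be pinched across from above, best leaning a little forward when the door is down. It runs on a circle of radius 190 mm about a level axle along the store's y, 75 mm above the store's origin.
- tambour (a joint): How far the tambour is rolled up, rad. 0: fully down on the sill, the bar on the front (-x) side, 0.122 rad (7 degrees) above level as seen from the axle. It grows as the bar travels up and back over the top; stop at 1.66. It moves with 3 to 7 N at the bar and stays where it is left. Above 1.5 the front half of the store is open from above; the slats' outside lies 150 mm from the axle.
- cast_tree: Bronze-coloured cast metal tree standing on a 42 mm wide cone-shaped foot, without rubber base, loose, 122 mm tall, rings to 32 mm from its axis. Origin: centre of the underside. A bystander beside the wax tree; leave it standing.
- pliers: Pliers with red handles lying flat, about 150 mm long, 15 mm high. Origin: under the pivot; jaws to +x. A bystander.
- ring_clamp: Wooden ring clamp lying flat, about 165 mm long with its wedge, 33 mm wide, 30 mm high. Origin: under the middle, its length along x. A bystander.
- tub: Clear plastic tub, 170 x 120 x 52 mm, with small castings in it. Origin: centre of the underside, long side along x. A bystander.
- hammer: Hammer with a wooden handle lying flat, 230 mm long, handle to -x. A bystander.
Not all that is in view belongs to the job. What is meant by the wax_tree is not red, and is the larger of those in its own colour.

How it is judged:
On the way, in this order (a step that is already met when the one before it is completed fails the run):
1. the tambour is rolled up, past 1.0 rad (value of joint tambour above 1 rad), for 0.2 s.
2. the wax tree stands upright and released on the shelf, in the middle, with the tambour still up (x of wax_tree in the frame of store between -0.1 and 0.055 m and y of wax_tree in the frame of store between -0.05 and 0.05 m and z of wax_tree in the frame of store between 0.02 and 0.065 m and angle between wax_tree's own z axis and vertical below 0.08 rad and contact force between wax_tree and store above 0.3 N and contact force between wax_tree and the fingers below 0.05 N and linear speed of wax_tree below 0.02 m/s and value of joint tambour above 0.9 rad), for 0.3 s.
At the end, for the whole second after the job is handed in: the green wax tree stands upright (within 0.08 rad), at rest and released, on the shelf inside the store, within 50 mm of its middle sideways and 100 mm before to 55 mm behind its middle; the tambour is fully down (within 0.04 rad, 8 mm at the bar) (x of wax_tree in the frame of store between -0.1 and 0.055 m and y of wax_tree in the frame of store between -0.05 and 0.05 m and z of wax_tree in the frame of store between 0.02 and 0.065 m and angle between wax_tree's own z axis and vertical below 0.08 rad and contact force between wax_tree and store above 0.3 N and contact force between wax_tree and the fingers below 0.05 N and linear speed of wax_tree below 0.02 m/s and value of joint tambour below 0.04 rad); the robot touches nothing.
It fails at once if the wax tree is squeezed by the fingers with over 70 N in all (35 N each) (contact force between wax_tree and the fingers above 70 N).
It fails at once if another thing on the bench (cast tree, pliers, ring clamp, tub, hammer) is moved by over 20 mm, or the cast tree is tipped (distance of any of cast_tree, pliers, ring_clamp, tub, hammer from where it was at the start of the episode above 0.02 m or angle between cast_tree's own z axis and vertical above 0.3 rad).
It fails at once if the wax tree presses on or knocks against the store, its shelf, its stock or its tambour with over 12 N (contact force between wax_tree and store above 12 N).
It fails at once if the wax tree is let fall (faster than 0.2 m/s with no finger on it) or tipped by over 0.4 rad ((contact force between wax_tree and the fingers below 0.05 N and linear speed of wax_tree above 0.2 m/s) or angle between wax_tree's own z axis and vertical above 0.4 rad).
It fails at once if the tambour is flung or slammed (faster than 2.5 rad/s, about 0.5 m/s at the bar) (velocity of joint tambour above 2.5 rad/s or velocity of joint tambour below -2.5 rad/s).
It also fails if it takes over 72 s, if anything falls off the work surface, if the arm or the gripper's body presses on something with over 40 N, if the wrist force passes 120 N, or if a joint passes its speed limit or range.

## Working session

There is one attempt and no reset: what is moved stays moved. The work goes in short steps, Python scripts to look and compute and a tool call to move; the robot and the scene stay as the last step left them, time stands still between calls to the robot, and variables do not carry over. Pictures are saved under pics/ and viewed, at most 10 in all, crops included, and the job is handed in when it is done.

Besides the shell and the picture viewer there is one more tool, called after ">>>" by a JSON object that holds its "op" and its "data", one argument or row to a line. step_arm: Moves the arm, as the interface text tells. Its arguments: {"type":"object","properties":{"commands":{"type":"array"},"fingers":{"type":"number"},"squeeze":{"type":"number"}},"required":["commands"]}

```bash
mkdir -p pics
python3 - <<'E'
from station import ctrl, viewer
import cv2, numpy as np
for n in("top","side"):
    im=viewer.camera(n); cv2.imwrite(f"pics/{n}0.png",im[:,:,::-1]); m=viewer.camera_model(n)
    print(n,m["vertical_fov"],m["cx"],m["cy"],np.round(m["camera_from_world"],4).tolist(),[k for k in m])
s=ctrl.sense();print(s["time"],s["tcp_pos"],s["eef_rot"],s["force"])
E
```

```text
top 54.90732693433822 277.8377913961483 215.5334315456715 [[0.0056, -1.0, 0.0018, -0.008], [-0.9951, -0.0057, -0.0987, 0.5322], [0.0987, -0.0012, -0.9951, 1.2595], [0.0, 0.0, 0.0, 1.0]] ['vertical_fov', 'cx', 'cy', 'camera_from_world']
side 43.4833840179968 278.6411396584605 205.08027346763242 [[0.9791, -0.2026, 0.0184, -0.491], [-0.0965, -0.5425, -0.8345, 0.1193], [0.179, 0.8152, -0.5507, 1.302], [0.0, 0.0, 0.0, 1.0]] ['vertical_fov', 'cx', 'cy', 'camera_from_world']
0.1 [0.28672203 0.66542711 0.22661848] [-7.21633764e-05  2.01968551e-01  9.79391760e-01 -6.92009497e-04] [ 0.2166271  -0.07992519  0.25561235]
```

View pics/top0.png

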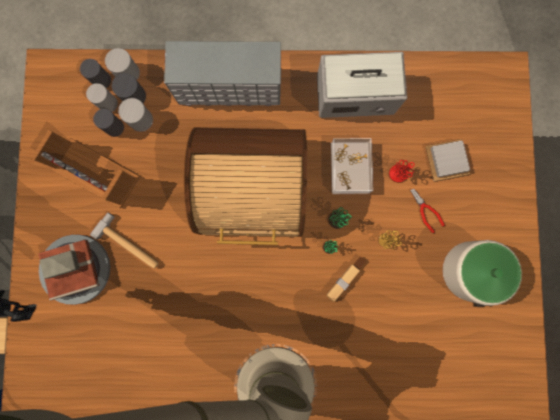

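View pics/side0.png

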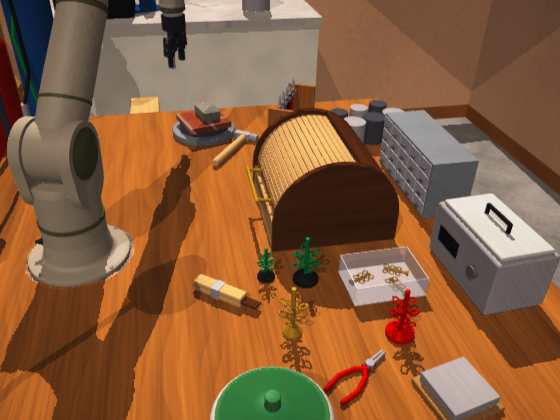

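The top view shows the store around (248,183) with its brass bar near (260,237). Candidates for the wax tree are the large green at top (341,218) / side (306,262), the small green at top (331,246) / side (265,266), the red at top (401,171), the bronze/gold at top (390,239) and the green lid at top (490,272). I choose the large green one and check it in a crop.

```bash
cat > h.py <<'E'
import numpy as np, cv2
from station import ctrl, viewer
def K(n):
    m=viewer.camera_model(n); f=210/np.tan(np.radians(m["vertical_fov"])/2); return m,f
def ray(n,u,v):
    m,f=K(n); T=np.array(m["camera_from_world"]); R=T[:3,:3]
    d=R.T@np.array([(u-m["cx"])/f,(v-m["cy"])/f,1]); return -R.T@T[:3,3],d/np.linalg.norm(d)
def onz(n,u,v,z):
    o,d=ray(n,u,v); return o+d*(z-o[2])/d[2]
def tri(p,q):
    o1,d1=ray("top",*p); o2,d2=ray("side",*q)
    s=np.linalg.lstsq(np.c_[d1,-d2],o2-o1,rcond=None)[0]
    a=o1+s[0]*d1;b=o2+s[1]*d2; return (a+b)/2,np.linalg.norm(a-b)
def proj(n,p):
    m,f=K(n); c=(np.array(m["camera_from_world"])@np.r_[p,1])[:3]; return c[0]/c[2]*f+m["cx"],c[1]/c[2]*f+m["cy"]
E
python3 - <<'E'
from h import *
t=cv2.imread("pics/top0.png"); s=cv2.imread("pics/side0.png")
for n,im in(("top",t),("side",s)):
    h=cv2.cvtColor(im,cv2.COLOR_BGR2HSV)
    m=cv2.inRange(h,(55,120,30),(90,255,255))
    k,l,st,c=cv2.connectedComponentsWithStats(m)
    for i in range(1,k):
        if st[i,4]>15: print(n,st[i],c[i].round(1))
a=cv2.resize(t[120:255,180:360],None,fx=4,fy=4,interpolation=cv2.INTER_CUBIC)
b=cv2.resize(s[150:290,235:345],None,fx=4,fy=4,interpolation=cv2.INTER_CUBIC)
cv2.imwrite("pics/ct.png",a);cv2.imwrite("pics/cs.png",b)
E
```

```text
top [330 243   6   6  18] [332.2 245.7]
side [ 11  14  16  62 220] [16.8 44.9]
side [29 78  9 26 77] [32.9 90.3]
side [294 237  26  38 379] [306.4 257.4]
side [257 248  18  26 139] [265.4 261.9]
side [ 216  368  114   52 4705] [272.3 397.3]
```

View pics/ct.png

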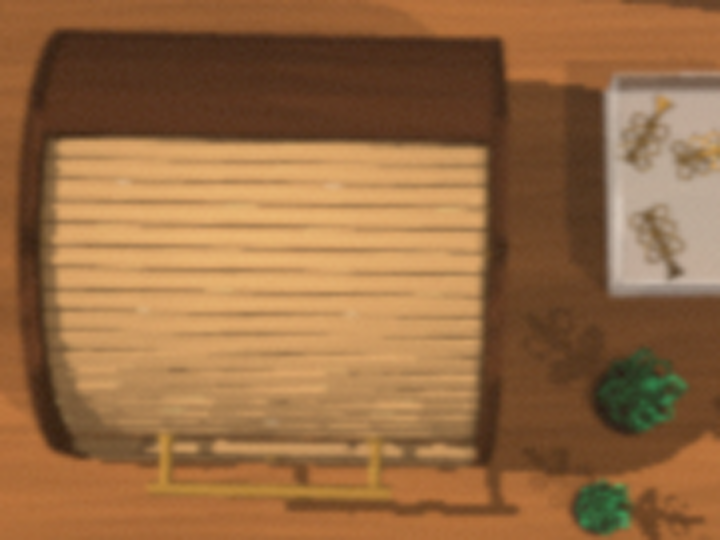

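View pics/cs.png

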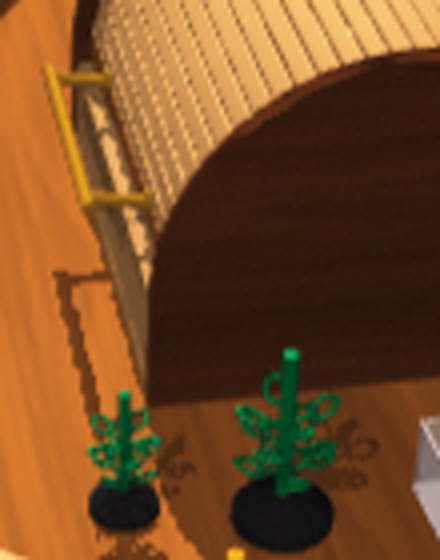

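The crops show the larger green tree (stem top at side (307.4,238), base below), taller and wider-based than the small one at left. The bar ends are at top (216.6,241.9)–(277.9,242.9) and side (247.1,166.6)–(257.1,201.6).

Run:
```python
from h import *
np.set_printoptions(precision=4,suppress=True)
L,e1=tri((216.6,241.9),(247.1,166.6));R,e2=tri((277.9,242.9),(257.1,201.6))
print("bar L",L,e1,"R",R,e2,np.linalg.norm(L-R))
L=onz("top",216.6,241.9,.098);R=onz("top",277.9,242.9,.098);print("plane",L,R,np.linalg.norm(L-R))
d=(L-R)[:2];yaw=np.arctan2(-d[0],d[1]);print("yaw",yaw,np.degrees(yaw))
f=lambda u,v:(180+(u+.5)/4-.5,120+(v+.5)/4-.5)
for n,p,z in(("backtopR",(503,40),None),):
    pass
b=(L+R)[:2]/2; c=b+.1886*np.array([np.cos(yaw),np.sin(yaw)]);print("bar mid",b,"store",c)
def W(x,y,z): return np.r_[c+np.array([[np.cos(yaw),-np.sin(yaw)],[np.sin(yaw),np.cos(yaw)]])@[x,y],z]
# check: side cheek bottom front corner seen at cs (150,402) -> 
print("proj cheek front corner",proj("side",W(-.162,-.165,0)),"seen",(235+150.5/4-.5,150+402.5/4-.5))
print("proj back top",proj("top",W(.162,-.165,.15)),proj("top",W(.162,.165,.15)))
print("front corner",onz("side",235+150.5/4-.5,150+402.5/4-.5,0),W(-.162,-.165,0))
T=onz("side",307.4,238.3,.122);B=onz("side",235+282.5/4-.5,150+507/4,.010)
print("tree by stem top",T,"by base",B,"proj top",proj("top",np.r_[T[:2],.122]),proj("top",np.r_[T[:2],.01]), "crop",[((u-180+.5)*4,(v-120+.5)*4) for u,v in (proj("top",np.r_[T[:2],.122]),proj("top",np.r_[T[:2],.01]))])
t=cv2.imread("pics/top0.png");h=cv2.cvtColor(t,cv2.COLOR_BGR2HSV)
m=((h[...,2]<60)|((h[...,0]>50)&(h[...,0]<95)&(h[...,1]>80))).astype('uint8');m[:205]=0;m[232:]=0;m[:,:325]=0;m[:,355:]=0
k,l,st,cc=cv2.connectedComponentsWithStats(m);print(st[1:],cc[1:])
```

```text
bar L [0.4455 0.1762 0.1053] 0.0013500506549350268 R [ 0.4431 -0.0055  0.1057] 0.0003833349936430131 0.18170793572559843
plane [0.4451 0.1774 0.098 ] [ 0.4431 -0.0055  0.098 ] 0.18287314138073224
yaw -0.010667195777915955 -0.6111852973143552
bar mid [0.4441 0.0859] store [0.6327 0.0839]
proj cheek front corner (np.float64(272.3438408321131), np.float64(251.7238333212331)) seen (272.125, 250.125)
proj back top (np.float64(304.8810151902079), np.float64(123.32623934417371)) (np.float64(192.66708400070485), np.float64(121.48910951810643))
front corner [ 0.4696 -0.0729  0.    ] [ 0.4689 -0.0793  0.    ]
tree by stem top [ 0.5236 -0.1968  0.122 ] by base [ 0.5236 -0.1972  0.01  ] proj top (np.float64(343.05418855188645), np.float64(215.61877047458125)) (np.float64(337.4064298930673), np.float64(219.04311028857114)) crop [(np.float64(654.2167542075458), np.float64(384.475081898325)), (np.float64(631.6257195722692), np.float64(398.17244115428457))]
[[329 210  22  18 233]] [[337.6266 218.7167]]
```

>>> {"op": "step_arm", "data": {
  "commands": [
    [0, 0, -0.005, 0, 0, 8.4],
    [0, 0, -0.005, 0, 0, 8.4],
    [0, 0, -0.005, 0, 0, 8.4],
    [0, 0, -0.005, 0, 0, 8.4],
    [0, 0, -0.005, 0, 0, 8.4],
    [0, 0, -0.005, 0, 0, 8.4],
    [0, 0, -0.005, 0, 0, 8.4],
    [0, 0, 0, 0, 0, 8.5]
  ],
  "fingers": 0.38,
  "squeeze": 40
}}

```text
time: 1.1
tcp_pos: [0.2868, 0.6658, 0.2624]
eef_rot: [0.0, 0.713, 0.702, -0.0]
force: [-0.2, -0.1, -1.0]
finger_gap: 0.381
grip_force: 0.0
```

>>> {"op": "step_arm", "data": {
  "commands": [
    [-0.048, 0.0125, 0, 0, 0, 0],
    [-0.048, 0.0125, 0, 0, 0, 0],
    [-0.048, 0.0125, 0, 0, 0, 0],
    [-0.048, 0.0125, 0, 0, 0, 0],
    [-0.048, 0.0125, 0, 0, 0, 0],
    [-0.048, 0.0125, 0, 0, 0, 0],
    [-0.048, 0.0125, 0, 0, 0, 0],
    [-0.048, 0.0125, 0, 0, 0, 0],
    [-0.048, 0.0125, 0, 0, 0, 0],
    [-0.048, 0.0125, 0, 0, 0, 0],
    [-0.048, 0.0125, 0, 0, 0, 0],
    [-0.048, 0.012, 0, 0, 0, 0]
  ]
}}

```text
time: 2.6
tcp_pos: [0.4304, 0.0868, 0.2624]
eef_rot: [0.0, 0.711, 0.703, 0.0]
force: [0.4, -0.0, -0.2]
finger_gap: 0.376
grip_force: 0.0
```

>>> {"op": "step_arm", "data": {
  "commands": [
    [0, 0, 0, -5, 0, 0],
    [0, 0, 0, -5, 0, 0],
    [0, 0, 0, 0, 0, 0]
  ]
}}

```text
time: 2.98
tcp_pos: [0.4287, 0.0881, 0.2622]
eef_rot: [0.061, 0.708, 0.701, 0.061]
force: [0.3, 0.2, 0.1]
finger_gap: 0.382
grip_force: 0.0
```

```bash
cat >> h.py <<'E'
from scipy.spatial.transform import Rotation as Ro
np.set_printoptions(precision=4,suppress=True)
YAW=-.0107; C=np.array([.6327,.0839])
def st():
    s=ctrl.sense(); q=s["eef_rot"]; return s,Ro.from_quat([q[1],q[2],q[3],q[0]])
def go(p):
    s,R=st(); print("t",round(s["time"],2),"tcp",s["tcp_pos"],"F",s["force"],"delta tool",R.inv().apply(np.array(p)-s["tcp_pos"]),"\nR",R.as_matrix().round(3).tolist())
def W(x,y,z): return np.r_[C+np.array([[np.cos(YAW),-np.sin(YAW)],[np.sin(YAW),np.cos(YAW)]])@[x,y],z]
E
python3 - <<'E'
from h import *
s,R=st(); z=R.apply([0,0,1])
go(np.array([.4441,.0859,.102])+.002*z)
print(s["joint_positions"],s["finger_gap"])
im=viewer.camera("side");cv2.imwrite("pics/s1.png",im[60:300,180:420,::-1])
E
```

```text
t 2.98 tcp [0.4287 0.0881 0.2622] F [0.3328 0.1625 0.0915] delta tool [-0.0021 -0.0124  0.1624] 
R [[0.01, 0.985, 0.172], [1.0, -0.01, -0.001], [0.0, 0.172, -0.985]]
[-0.812   0.1448  0.4984  2.3153 -0.0253  0.5353 -0.3126] 0.38188478314191276
```

>>> {"op": "step_arm", "data": {
  "commands": [
    [-0.001, -0.006, 0.01, 0, 0, 0],
    [-0.001, -0.0064, 0.02, 0, 0, 0],
    [0, 0, 0.025, 0, 0, 0],
    [0, 0, 0.025, 0, 0, 0],
    [0, 0, 0.025, 0, 0, 0],
    [0, 0, 0.02, 0, 0, 0],
    [0, 0, 0.015, 0, 0, 0],
    [0, 0, 0.012, 0, 0, 0],
    [0, 0, 0.01, 0, 0, 0],
    [0, 0, 0, 0, 0, 0]
  ]
}}

```text
time: 4.28
tcp_pos: [0.4445, 0.0867, 0.1078]
eef_rot: [0.059, 0.709, 0.701, 0.058]
force: [-1.0, -0.5, 0.0]
finger_gap: 0.384
grip_force: 0.0
```

Run:
```python
from h import *
s,R=st(); z=R.apply([0,0,1])
go(np.array([.4441,.0859,.102])+.002*z)
im=viewer.camera("side");cv2.imwrite("pics/s1.png",cv2.resize(im[110:240,200:360,::-1],None,fx=4,fy=4,interpolation=cv2.INTER_CUBIC))
```

```text
t 4.28 tcp [0.4445 0.0867 0.1078] F [-0.998  -0.4757  0.0343] delta tool [-0.0008 -0.0013  0.0076] 
R [[0.012, 0.986, 0.165], [1.0, -0.012, -0.002], [-0.0, 0.165, -0.986]]
```

View pics/s1.png

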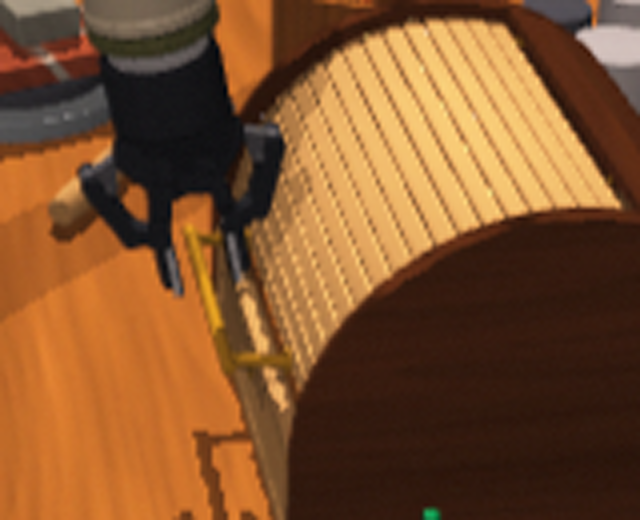

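The side crop shows the two fingers straddling the bar (crop ~(205,270)), with one finger behind it. I close now.

>>> {"op": "step_arm", "data": {
  "commands": [
    [0, 0, 0, 0, 0, 0],
    [0, 0, 0, 0, 0, 0],
    [0, 0, 0, 0, 0, 0],
    [0, 0, 0, 0, 0, 0],
    [0, 0, 0, 0, 0, 0]
  ],
  "fingers": 0
}}

```text
time: 4.95
tcp_pos: [0.4446, 0.087, 0.1091]
eef_rot: [0.059, 0.708, 0.701, 0.06]
force: [-0.1, -0.3, -0.4]
finger_gap: -0.004
grip_force: 0.0
```

Run:
```python
from h import *
s,R=st(); print(s["finger_gap"],s["grip_force"],s["force"],s["torque"],s["joint_positions"])
# plan: bar angle phi from 7deg; tool lean 9.5->0 ; TCP relative steps in current tool axes
p0=s["tcp_pos"]; N=13
ph=np.radians(7)+np.linspace(0,1.62,N+1); lean=np.radians(np.linspace(9.5,0,N+1))
for i in range(N):
    d=.19*np.array([np.cos(ph[i])-np.cos(ph[i+1]),np.sin(ph[i+1])-np.sin(ph[i])])  # +x,+z
    l=lean[i]; print(i,np.round([ d@[np.cos(l),np.sin(l)], d@[np.sin(l),-np.cos(l)]],4))
```

```text
-0.0035595939509044635 0.0 [-0.06   -0.2624 -0.3948] [-0.0212  0.1577 -0.0088] [-0.5688  0.4778  0.29    2.4477 -0.8271  0.107   0.4868]
0 [ 0.0081 -0.0222]
1 [ 0.0106 -0.0212]
2 [ 0.0128 -0.0199]
3 [ 0.015  -0.0183]
4 [ 0.0169 -0.0165]
5 [ 0.0187 -0.0145]
6 [ 0.0202 -0.0124]
7 [ 0.0214 -0.01  ]
8 [ 0.0224 -0.0076]
9 [ 0.0231 -0.005 ]
10 [ 0.0235 -0.0024]
11 [0.0237 0.0002]
12 [0.0235 0.0029]
```

Run:
```python
from h import *
im=viewer.camera("side");a=cv2.resize(im[130:220,215:305,::-1],None,fx=5,fy=5,interpolation=cv2.INTER_CUBIC)
im=viewer.camera("top");b=cv2.resize(im[195:265,215:285,::-1],(450,450),interpolation=cv2.INTER_CUBIC)
cv2.imwrite("pics/s2.png",np.hstack([a,b][:1]+[b][:0]+[b[:, :340]]))
s,R=st();t=s["tcp_pos"]+R.apply([0,0,.017]);print("tip",t,proj("side",t),proj("top",t))
print("bar",proj("side",[.4441,.0859,.098]),proj("side",[.4441,.0859,.105]))
```

```text
tip [0.4474 0.087  0.0923] (np.float64(252.77645395315753), np.float64(186.9985371224081)) (np.float64(247.0510617334498), np.float64(241.35301099959523))
bar (np.float64(251.6000272399086), np.float64(185.48546490090388)) (np.float64(251.5739769856078), np.float64(183.22420059014087))
```

View pics/s2.png

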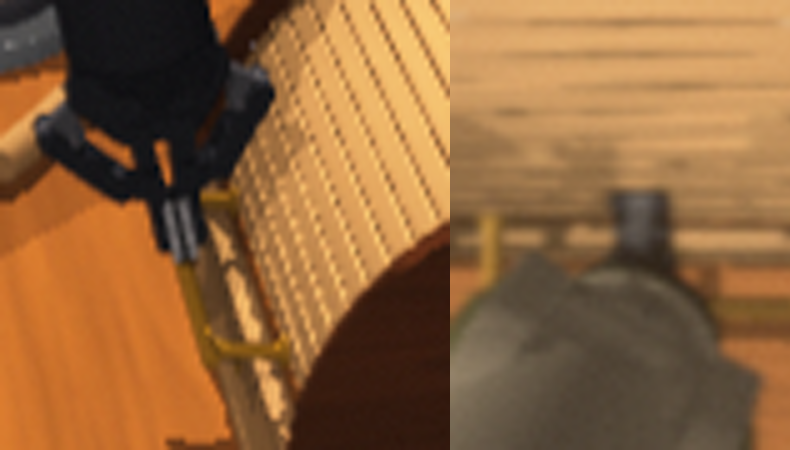

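The crop shows the closed tips sitting on top of the bar (crop (185,262)), not below it: J6 ran into its limit because of the lean. I lift, go upright and descend deeper.

>>> {"op": "step_arm", "data": {
  "commands": [
    [0, 0, -0.02, 0, 0, 0],
    [0, 0, -0.02, 0, 0, 0],
    [0, 0, -0.02, 0, 0, 0],
    [0, 0, 0, 5, 0, 0],
    [0, 0, 0, 5, 0, 0],
    [0, 0, 0, 0, 0, 0]
  ],
  "fingers": 0.38
}}

```text
time: 5.8
tcp_pos: [0.4359, 0.087, 0.1681]
eef_rot: [-0.002, 0.711, 0.703, -0.001]
force: [0.3, -0.3, 0.1]
finger_gap: 0.385
grip_force: 0.0
```

Run:
```python
from h import *
go([.4441,.0859,.096]);s,R=st();print(s["joint_positions"],s["finger_gap"])
```

```text
t 5.8 tcp [0.4359 0.087  0.1681] F [ 0.3075 -0.3277  0.1288] delta tool [-0.0011  0.0086  0.0721] 
R [[0.01, 1.0, -0.005], [1.0, -0.01, 0.0], [0.0, -0.005, -1.0]]
[-0.8439  0.455   0.7348  2.3081 -0.5819  0.5682  0.3352] 0.38501757848840756
```

>>> {"op": "step_arm", "data": {
  "commands": [
    [-0.001, 0.0085, 0, 0, 0, 0],
    [0, 0, 0.015, 0, 0, 0],
    [0, 0, 0.015, 0, 0, 0],
    [0, 0, 0.012, 0, 0, 0],
    [0, 0, 0.01, 0, 0, 0],
    [0, 0, 0.01, 0, 0, 0],
    [0, 0, 0.01, 0, 0, 0],
    [0, 0, 0, 0, 0, 0],
    [0, 0, 0, 0, 0, 0]
  ]
}}

```text
time: 6.92
tcp_pos: [0.4426, 0.0859, 0.0962]
eef_rot: [-0.003, 0.711, 0.703, -0.002]
force: [-0.3, -0.2, 0.7]
finger_gap: 0.379
grip_force: 0.0
```

Run:
```python
from h import *
go([.4441,.0859,.096]);s,R=st();print(s["joint_positions"],s["finger_gap"])
```

```text
t 6.92 tcp [0.4426 0.0859 0.0962] F [-0.2747 -0.2388  0.6858] delta tool [0.     0.0015 0.0002] 
R [[0.011, 1.0, -0.006], [1.0, -0.011, 0.001], [0.001, -0.006, -1.0]]
[-0.6706  0.5696  0.5185  2.3465 -0.7697  0.3982  0.4972] 0.37877049525023965
```

>>> {"op": "step_arm", "data": {
  "commands": [
    [0, 0, 0, 0, 0, 0],
    [0, 0, 0, 0, 0, 0],
    [0, 0, 0, 0, 0, 0],
    [0, 0, 0, 0, 0, 0],
    [0, 0, 0, 0, 0, 0]
  ],
  "fingers": 0
}}

```text
time: 7.55
tcp_pos: [0.4439, 0.0861, 0.0964]
eef_rot: [-0.002, 0.711, 0.703, -0.001]
force: [5.1, -0.3, 1.0]
finger_gap: 0.093
grip_force: 39.2
```

>>> {"op": "step_arm", "data": {
  "commands": [
    [0, 0.002, -0.012, 0, 0, 0],
    [0, 0.0023, -0.0113, 0, 0, 0],
    [0, 0.0072, -0.0225, 0, 0, 0],
    [0, 0.0099, -0.0215, 0, 0, 0],
    [0, 0.0125, -0.0201, 0, 0, 0],
    [0, 0, 0, 0, 0, 0]
  ]
}}

```text
time: 8.3
tcp_pos: [0.4798, 0.0857, 0.1845]
eef_rot: [-0.001, 0.711, 0.704, 0.0]
force: [9.4, -0.7, -3.2]
finger_gap: 0.091
grip_force: 40.1
```

Run:
```python
from h import *
s,R=st();print(s["tcp_pos"],s["force"],s["torque"],s["finger_gap"],s["grip_force"],s["joint_positions"])
```

```text
[0.4798 0.0857 0.1845] [ 9.3725 -0.6869 -3.1695] [-0.0717 -1.9462  0.0282] 0.09077658565704029 40.09290933609009 [-0.8265  0.4778  0.7648  2.2071 -0.5532  0.6539  0.3252]
```

>>> {"op": "step_arm", "data": {
  "commands": [
    [0, 0.0149, -0.0184, 0, 0, 0],
    [0, 0.0171, -0.0164, 0, 0, 0],
    [0, 0.019, -0.0141, 0, 0, 0],
    [0, 0.0206, -0.0116, 0, 0, 0],
    [0, 0, 0, 0, 0, 0]
  ]
}}

```text
time: 8.93
tcp_pos: [0.5494, 0.0845, 0.244]
eef_rot: [-0.003, 0.711, 0.703, -0.002]
force: [-0.9, 0.2, 10.4]
finger_gap: 0.072
grip_force: 40.4
```

Run:
```python
from h import *
s,R=st();print(s["tcp_pos"],s["force"],s["torque"],s["finger_gap"],s["joint_positions"])
```

```text
[0.5494 0.0845 0.244 ] [-0.9212  0.2379 10.3762] [0.0694 0.1222 0.0025] 0.07162332326220508 [-0.8163  0.4866  0.8291  2.0008 -0.4741  0.8622  0.2649]
```

>>> {"op": "step_arm", "data": {
  "commands": [
    [0, 0.022, -0.01, 0, 0, 0],
    [0, 0.0228, -0.007, 0, 0, 0],
    [0, 0.0234, -0.0038, 0, 0, 0],
    [0, 0, 0, 0, 0, 0]
  ]
}}

```text
time: 9.43
tcp_pos: [0.6196, 0.0837, 0.2654]
eef_rot: [-0.001, 0.711, 0.703, -0.0]
force: [4.1, 1.4, 13.8]
finger_gap: 0.003
grip_force: 6.7
```

Run:
```python
from h import *
s,R=st();print(s["tcp_pos"],s["force"],s["torque"],s["finger_gap"],s["joint_positions"])
im=viewer.camera("side");cv2.imwrite("pics/s3.png",cv2.resize(im[60:260,180:430,::-1],None,fx=3,fy=3,interpolation=cv2.INTER_CUBIC))
```

```text
[0.6196 0.0837 0.2654] [ 4.1263  1.3937 13.7508] [ 0.1523 -0.9586 -0.0082] 0.002769005887702911 [-0.7464  0.5504  0.818   1.829  -0.4816  0.9746  0.2672]
```

View pics/s3.png

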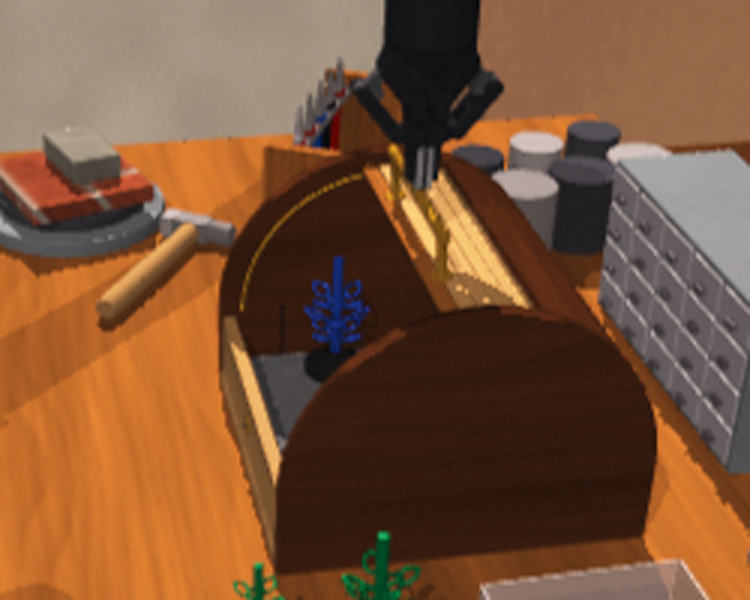

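Run:
```python
from h import *
p=[.6196,.0837,0]
for z in (.235,.248,.255,.262,.27): print(z,proj("side",[.6196,.0837,z]),[ (a-b)*3 for a,b in zip(proj("side",[.6196,.0837,z]),(180,60))])
# current picture crop of top & side at fingertips
im=viewer.camera("side");g=cv2.imread("pics/s3.png")
# predicted bar at phi
for ph in (78,82,86,90,94,102):
    c=np.radians(ph); b=[W(-.19*np.cos(c),y,.075+.19*np.sin(c)) for y in(-.09,.09)]
    print(ph,[np.round([(a-o)*3 for a,o in zip(proj("side",q),(180,60))]) for q in b])
h=cv2.cvtColor(g,cv2.COLOR_BGR2HSV)
# blue tree top/base
m=cv2.inRange(h,(105,120,40),(130,255,255)); m[:, :280]=0; m[:230]=0;m[:,400:]=0
k,l,st_,cc=cv2.connectedComponentsWithStats(m);i=1+np.argmax(st_[1:,4]);print("blue",st_[i])
ys,xs=np.where(l==i); print("top px",xs[ys<ys.min()+6].mean()/3+180,ys.min()/3+60)
t=viewer.camera("top");cv2.imwrite("pics/t3full.png",t[:,:,::-1])
h=cv2.cvtColor(t,cv2.COLOR_RGB2HSV);m=cv2.inRange(h,(105,100,30),(130,255,255));k,l,s2,cc=cv2.connectedComponentsWithStats(m)
for j in range(1,k):
    if s2[j,4]>20:print(s2[j],cc[j])
```

```text
0.235 (np.float64(318.78065783432646), np.float64(134.14918377205288)) [np.float64(416.3419735029794), np.float64(222.44755131615864)]
0.248 (np.float64(319.08824152980696), np.float64(129.52289149453281)) [np.float64(417.2647245894209), np.float64(208.56867448359844)]
0.255 (np.float64(319.2552242230066), np.float64(127.01134502643279)) [np.float64(417.76567266901986), np.float64(201.03403507929838)]
0.262 (np.float64(319.42317000329894), np.float64(124.48531299734718)) [np.float64(418.2695100098968), np.float64(193.45593899204152)]
0.27 (np.float64(319.61629805189955), np.float64(121.58052053616713)) [np.float64(418.84889415569864), np.float64(184.7415616085014)]
78 [array([415., 244.]), array([364., 154.])]
82 [array([431., 240.]), array([378., 151.])]
86 [array([447., 238.]), array([392., 148.])]
90 [array([463., 236.]), array([407., 147.])]
94 [array([479., 235.]), array([421., 147.])]
102 [array([510., 237.]), array([449., 149.])]
blue [ 304  256   66   98 2903]
top px 292.6666666666667 145.33333333333331
```

>>> {"op": "step_arm", "data": {
  "commands": [
    [0, 0, -0.025, 0, 0, 0],
    [0, 0, -0.015, 0, 0, 0],
    [0, -0.03, 0, 0, 0, 0],
    [0, -0.03, 0, 0, 0, 0],
    [0, 0, 0.03, 0, 0, 0],
    [0, 0, 0.03, 0, 0, 0],
    [0, 0, 0, 0, 0, 0],
    [0, 0.015, 0, 0, 0, 0],
    [0, 0.015, 0, 0, 0, 0],
    [0, 0.015, 0, 0, 0, 0],
    [0, 0.01, 0, 0, 0, 0],
    [0, 0, 0, 0, 0, 0]
  ]
}}

```text
time: 11.08
tcp_pos: [0.6131, 0.0838, 0.2436]
eef_rot: [-0.002, 0.711, 0.703, -0.002]
force: [-0.1, -0.6, -0.9]
finger_gap: 0.003
grip_force: 0.0
```

>>> {"op": "step_arm", "data": {
  "commands": [
    [0, 0.012, 0, 0, 0, 0],
    [0, 0.01, 0, 0, 0, 0],
    [0, 0.006, 0, 0, 0, 0],
    [0, 0, 0, 0, 0, 0]
  ]
}}

```text
time: 11.58
tcp_pos: [0.641, 0.0838, 0.2436]
eef_rot: [-0.002, 0.711, 0.703, -0.001]
force: [-0.3, 0.1, 0.6]
finger_gap: -0.002
grip_force: 0.0
```

>>> {"op": "step_arm", "data": {
  "commands": [
    [0, -0.008, 0, 0, 0, 0],
    [0, 0, -0.035, 0, 0, 0],
    [0, 0, -0.035, 0, 0, 0],
    [-0.047, -0.018, 0, 0, 0, 0],
    [-0.047, -0.018, 0, 0, 0, 0],
    [-0.047, -0.018, 0, 0, 0, 0],
    [-0.047, -0.018, 0, 0, 0, 0],
    [-0.047, -0.018, 0, 0, 0, 0],
    [-0.047, -0.0164, 0, 0, 0, 0],
    [0, 0, 0.03, 0, 0, 0],
    [0, 0, 0, 0, 0, 0]
  ],
  "fingers": 0.4,
  "squeeze": 20
}}

```text
time: 12.95
tcp_pos: [0.5217, -0.1967, 0.283]
eef_rot: [-0.004, 0.711, 0.703, -0.002]
force: [0.4, -0.0, 0.2]
finger_gap: 0.401
grip_force: 0.0
```

Run:
```python
from h import *
go([.5236,-.197,.15]);s,R=st();print(s["joint_positions"],s["finger_gap"])
a=viewer.camera("side");b=viewer.camera("top");cv2.imwrite("pics/sa.png",a[:,:,::-1]);cv2.imwrite("pics/tb.png",b[:,:,::-1])
x=cv2.resize(a[90:290,230:370,::-1],(420,600),interpolation=cv2.INTER_CUBIC)
y=cv2.resize(b[120:260,185:310,::-1],(375,420),interpolation=cv2.INTER_CUBIC)
o=np.zeros((600,800,3),np.uint8);o[:,:420]=x;o[:420,422:797]=y;cv2.imwrite("pics/s4.png",o)
print(proj("side",s["tcp_pos"]),proj("side",s["tcp_pos"]-[0,0,.017]))
```

```text
t 12.95 tcp [ 0.5217 -0.1967  0.283 ] F [ 0.434  -0.0119  0.1906] delta tool [-0.0006  0.003   0.1329] 
R [[0.012, 1.0, -0.008], [1.0, -0.012, 0.003], [0.003, -0.008, -1.0]]
[-0.3248  0.4384  0.8441  1.9504 -0.4023  0.9386  0.7073] 0.4005291881057296
(np.float64(310.2912162710796), np.float64(175.5529892171184)) (np.float64(309.8674097310242), np.float64(182.6694932033973))
```

View pics/s4.png

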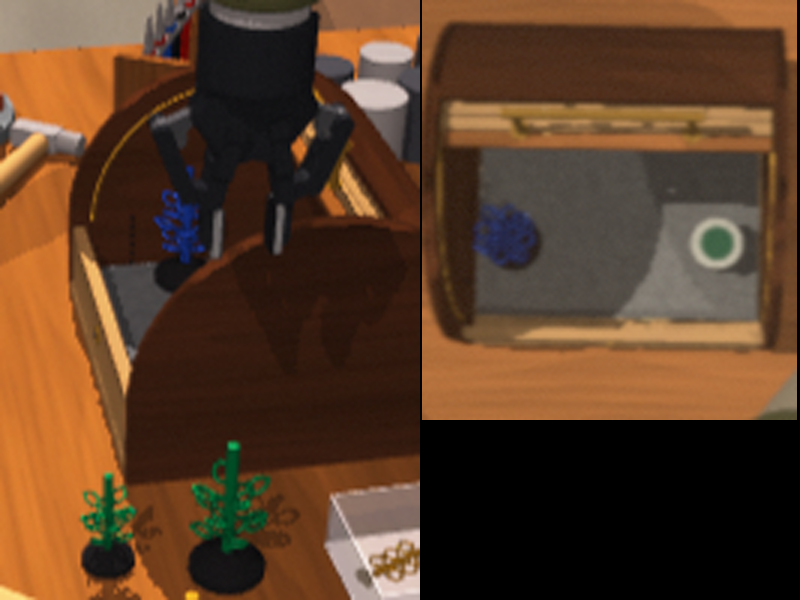

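Tambour is rolled well up (bar at top ≈(214–278,160)), the blue tree and tin at the sides, the middle free; the open fingertips appear at side ≈(302–322,173). I descend above the stem and compare tips with the stem top.

>>> {"op": "step_arm", "data": {
  "commands": [
    [0, 0.002, 0.03, 0, 0, 0],
    [0, 0, 0.04, 0, 0, 0],
    [0, 0, 0.04, 0, 0, 0],
    [0, 0, 0.03, 0, 0, 0],
    [0, 0, 0.01, 0, 0, 0],
    [0, 0, 0, 0, 0, 0]
  ]
}}

```text
time: 13.8
tcp_pos: [0.5247, -0.1968, 0.1345]
eef_rot: [-0.003, 0.711, 0.704, -0.002]
force: [-0.6, 0.0, 0.2]
finger_gap: 0.395
grip_force: 0.0
```

Run:
```python
from h import *
go([.5236,-.197,.13]);s,R=st();print(s["finger_gap"])
a=viewer.camera("side")
x=cv2.resize(a[205:295,270:350,::-1],None,fx=6,fy=6,interpolation=cv2.INTER_CUBIC)
cv2.imwrite("pics/s5.png",x)
print([((u-270)*6,(v-205)*6) for u,v in (proj("side",s["tcp_pos"]),proj("side",s["tcp_pos"]-[0,0,.017]),proj("side",[.5236,-.197,.122]))])
L=onz("top",214,159.5,.262);Rr=onz("top",278,160.5,.262);print(L,Rr)
h=cv2.cvtColor(viewer.camera("side"),cv2.COLOR_RGB2HSV);m=cv2.inRange(h,(105,120,40),(130,255,255));m[:100]=0;m[:,:275]=0;m[230:]=0;m[:,320:]=0
ys,xs=np.where(m);print("blue top",xs[ys<ys.min()+3].mean(),ys.min(), "stem?")
```

```text
t 13.8 tcp [ 0.5247 -0.1968  0.1345] F [-0.5957  0.0166  0.23  ] delta tool [-0.0003 -0.001   0.0045] 
R [[0.01, 1.0, -0.006], [1.0, -0.01, 0.001], [0.001, -0.006, -1.0]]
0.3949208143468165
[(np.float64(228.79962869637825), np.float64(172.24594669577664)), (np.float64(226.53900298699511), np.float64(209.15441337145774)), (np.float64(224.50536700592545), np.float64(200.0633019230716))]
[0.656  0.1641 0.262 ] [ 0.6544 -0.0043  0.262 ]
blue top 285.2857142857143 106 stem?
```

View pics/s5.png

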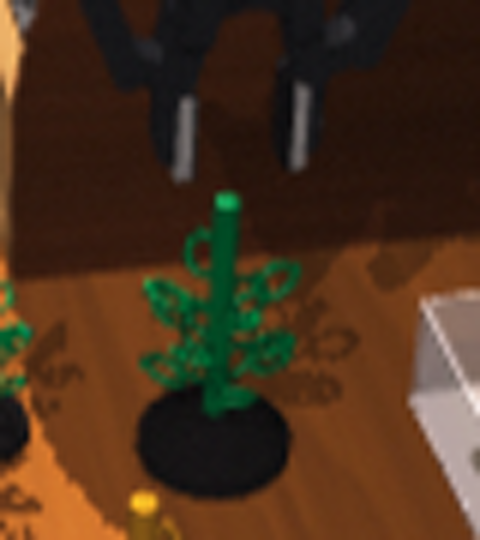

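Tips at crop (182,182)/(298,168) straddle the stem (top at (227,200)), still about 12–18 mm above it, so the tips effectively lie about at the TCP height. I descend to TCP z ≈ 0.098 and close lightly.

>>> {"op": "step_arm", "data": {
  "commands": [
    [0, -0.0015, 0.012, 0, 0, 0],
    [0, 0, 0.012, 0, 0, 0],
    [0, 0, 0.0125, 0, 0, 0],
    [0, 0, 0, 0, 0, 0]
  ]
}}

```text
time: 14.4
tcp_pos: [0.5217, -0.1967, 0.0962]
eef_rot: [-0.004, 0.711, 0.703, -0.002]
force: [0.3, 1.0, 0.4]
finger_gap: 0.399
grip_force: 0.0
```

>>> {"op": "step_arm", "data": {
  "commands": [
    [0, 0, 0, 0, 0, 0],
    [0, 0, 0, 0, 0, 0],
    [0, 0, 0, 0, 0, 0],
    [0, 0, 0, 0, 0, 0],
    [0, 0, 0, 0, 0, 0],
    [0, 0, 0, 0, 0, 0]
  ],
  "fingers": 0,
  "squeeze": 20
}}

```text
time: 15.15
tcp_pos: [0.5224, -0.1969, 0.0975]
eef_rot: [-0.003, 0.711, 0.703, -0.002]
force: [-0.4, 0.1, 0.6]
finger_gap: 0.104
grip_force: 20.6
```

Run:
```python
from h import *
go([.5236,-.197,.098]);s,R=st();print(s["finger_gap"],s["grip_force"],s["torque"])
```

```text
t 15.15 tcp [ 0.5224 -0.1969  0.0975] F [-0.4185  0.1314  0.5858] delta tool [-0.0001  0.0012 -0.0005] 
R [[0.011, 1.0, -0.006], [1.0, -0.011, 0.001], [0.001, -0.006, -1.0]]
0.1037274026130605 20.5527725815773 [0.0526 0.0477 0.0001]
```

>>> {"op": "step_arm", "data": {
  "commands": [
    [0, 0, -0.005, 0, 0, 0],
    [0, 0, -0.015, 0, 0, 0],
    [0, 0, -0.025, 0, 0, 0],
    [0, 0, -0.03, 0, 0, 0],
    [0, 0, -0.03, 0, 0, 0],
    [0, 0, -0.03, 0, 0, 0],
    [0, 0, -0.03, 0, 0, 0],
    [0, 0, -0.03, 0, 0, 0],
    [0, 0, -0.025, 0, 0, 0],
    [0, 0, -0.015, 0, 0, 0],
    [0, 0, -0.01, 0, 0, 0],
    [0, 0, 0, 0, 0, 0]
  ]
}}

```text
time: 16.65
tcp_pos: [0.5239, -0.1972, 0.3427]
eef_rot: [-0.003, 0.711, 0.703, -0.002]
force: [-0.3, -0.1, -2.4]
finger_gap: 0.112
grip_force: 20.4
```

>>> {"op": "step_arm", "data": {
  "commands": [
    [0.012, 0.002, 0, 0, 0, 0],
    [0.025, 0.003, 0, 0, 0, 0],
    [0.03, 0.004, 0, 0, 0, 0],
    [0.03, 0.005, 0, 0, 0, 0],
    [0.03, 0.005, 0, 0, 0, 0],
    [0.03, 0.005, 0, 0, 0, 0],
    [0.03, 0.005, 0, 0, 0, 0],
    [0.03, 0.005, 0, 0, 0, 0],
    [0.03, 0.004, 0, 0, 0, 0],
    [0.023, 0.003, 0, 0, 0, 0],
    [0.012, 0.0013, 0, 0, 0, 0],
    [0, 0, 0, 0, 0, 0]
  ]
}}

```text
time: 18.15
tcp_pos: [0.5691, 0.0848, 0.3422]
eef_rot: [-0.003, 0.71, 0.704, -0.002]
force: [-0.6, -1.4, -1.1]
finger_gap: 0.104
grip_force: 20.4
```

Run:
```python
from h import *
go(W(-.065,0,.18));s,R=st();print(s["finger_gap"],s["grip_force"],s["torque"])
a=viewer.camera("side");cv2.imwrite("pics/s6.png",a[:,:,::-1]);b=viewer.camera("top");cv2.imwrite("pics/t6.png",b[:,:,::-1])
h=cv2.cvtColor(a,cv2.COLOR_RGB2HSV)
m=cv2.inRange(h,(55,120,30),(90,255,255));k,l,q,c=cv2.connectedComponentsWithStats(m)
for i in range(1,k):
    if q[i,4]>60: print("green",q[i])
for z0 in(.027,.042,.057): print("shelf",z0,"blue stem top side px",proj("side",W(-.055,.102,z0+.122)))
m=cv2.inRange(h,(105,120,40),(130,255,255));k,l,q,c=cv2.connectedComponentsWithStats(m)
for i in range(1,k):
    if q[i,4]>60: 
        ys,xs=np.where(l==i);print("blue",q[i],xs[ys<ys.min()+2].mean())
```

```text
t 18.15 tcp [0.5691 0.0848 0.3422] F [-0.6314 -1.4245 -1.1311] delta tool [-0.0004 -0.0003  0.1622] 
R [[0.01, 1.0, -0.007], [1.0, -0.01, 0.001], [0.001, -0.007, -1.0]]
0.10443446451761798 20.413523018360138 [-0.0454 -0.0441 -0.0184]
green [ 11  14  16  62 221]
green [29 78  8 26 78]
green [289  85  24  41 337]
green [257 248  18  26 131]
green [ 216  367  114   53 4723]
shelf 0.027 blue stem top side px (np.float64(293.15746275042346), np.float64(147.2191029968987))
shelf 0.042 blue stem top side px (np.float64(293.3384153334054), np.float64(142.4012157512576))
shelf 0.057 blue stem top side px (np.float64(293.52141702587477), np.float64(137.5287706855422))
blue [  1   0  10  37 161] 3.769230769230769
blue [  12    0   41   94 2044] 29.309859154929576
blue [135   0  30  13 251] 147.0
blue [ 13  45  13  45 130] 13.0
blue [ 27  87   9  26 131] 29.0
blue [281 145  22  33 322] 292.5
```

Run:
```python
from h import *
def big(f,lo,hi,box):
    h=cv2.cvtColor(cv2.imread(f),cv2.COLOR_BGR2HSV);m=cv2.inRange(h,lo,hi);x0,x1,y0,y1=box;k=np.zeros_like(m);k[y0:y1,x0:x1]=m[y0:y1,x0:x1]
    ys,xs=np.where(k);print(f,len(xs),xs.min(),xs.max(),ys.min(),ys.max(),"c",xs.mean(),ys.mean());return (xs.min()+xs.max())/2,(ys.min()+ys.max())/2,xs.mean(),ys.mean(),ys.min()
g1=big("pics/top0.png",(55,90,15),(95,255,255),(325,356,205,232));g2=big("pics/side0.png",(55,120,30),(90,255,255),(285,325,230,290))
b1=big("pics/tb.png",(100,90,15),(130,255,255),(195,230,180,215));b2=big("pics/side0.png",(0,0,0),(1,1,1),(0,1,0,1)) if 0 else big("pics/sa.png",(105,120,30),(130,255,255),(275,310,130,190))
b3=big("pics/s6.png",(105,120,30),(130,255,255),(275,310,130,190))
print("green",tri(g1[:2],g2[2:4]),tri(g1[2:4],g2[2:4]))
print("blue",tri(b1[:2],b3[2:4]),tri(b1[2:4],b3[2:4]))
```

```text
pics/top0.png 70 337 350 214 226 c 342.3 219.28571428571428
pics/side0.png 379 294 319 237 274 c 306.39313984168865 257.37203166226914
pics/tb.png 231 202 222 189 207 c 212.5887445887446 198.57575757575756
pics/sa.png 224 281 298 145 177 c 289.71875 164.44642857142858
pics/s6.png 323 281 302 145 177 c 291.6965944272446 162.90712074303406
green (array([ 0.5179, -0.2063,  0.0758]), np.float64(0.0063554034484810795)) (array([ 0.5196, -0.2029,  0.0729]), np.float64(0.004920653578186991))
blue (array([0.5779, 0.1944, 0.0947]), np.float64(0.0006081478685598865)) (array([0.5767, 0.1923, 0.0959]), np.float64(0.0019874578082611925))
```

>>> {"op": "step_arm", "data": {
  "commands": [
    [0, 0, 0.01, 0, 0, 0],
    [0, 0, 0.02, 0, 0, 0],
    [0, 0, 0.025, 0, 0, 0],
    [0, 0, 0.025, 0, 0, 0],
    [0, 0, 0.025, 0, 0, 0],
    [0, 0, 0.025, 0, 0, 0],
    [0, 0, 0.02, 0, 0, 0],
    [0, 0, 0.015, 0, 0, 0],
    [0, 0, 0.01, 0, 0, 0],
    [0, 0, 0, 0, 0, 0],
    [0, 0, 0, 0, 0, 0]
  ]
}}

```text
time: 19.62
tcp_pos: [0.5684, 0.0845, 0.168]
eef_rot: [-0.002, 0.711, 0.703, -0.001]
force: [-0.2, -0.3, -1.4]
finger_gap: 0.102
grip_force: 20.4
```

>>> {"op": "step_arm", "data": {
  "commands": [
    [0, 0, 0.004, 0, 0, 0],
    [0, 0, 0.003, 0, 0, 0],
    [0, 0, 0.003, 0, 0, 0],
    [0, 0, 0.001, 0, 0, 0],
    [0, 0, 0, 0, 0, 0],
    [0, 0, 0, 0, 0, 0]
  ]
}}

```text
time: 20.38
tcp_pos: [0.5681, 0.0846, 0.1566]
eef_rot: [-0.003, 0.711, 0.703, -0.002]
force: [0.8, 0.7, -1.9]
finger_gap: 0.102
grip_force: 20.4
```

>>> {"op": "step_arm", "data": {
  "commands": [
    [0, 0, 0.002, 0, 0, 0],
    [0, 0, 0.001, 0, 0, 0],
    [0, 0, 0, 0, 0, 0],
    [0, 0, 0, 0, 0, 0]
  ]
}}

```text
time: 20.88
tcp_pos: [0.568, 0.0846, 0.1535]
eef_rot: [-0.003, 0.711, 0.703, -0.002]
force: [0.3, 0.8, -2.6]
finger_gap: 0.102
grip_force: 20.4
```

Run:
```python
from h import *
go(W(-.065,0,.14))
```

```text
t 20.88 tcp [0.568  0.0846 0.1535] F [ 0.3192  0.7564 -2.6093] delta tool [ 0.     -0.0002  0.0135] 
R [[0.011, 1.0, -0.006], [1.0, -0.011, 0.001], [0.001, -0.006, -1.0]]
```

>>> {"op": "step_arm", "data": {
  "commands": [
    [0, 0, 0.001, 0, 0, 0],
    [0, 0, 0.001, 0, 0, 0],
    [0, 0, 0, 0, 0, 0],
    [0, 0, 0, 0, 0, 0]
  ]
}}

```text
time: 21.38
tcp_pos: [0.568, 0.0846, 0.1515]
eef_rot: [-0.003, 0.711, 0.703, -0.002]
force: [-0.3, -0.3, -1.4]
finger_gap: 0.105
grip_force: 20.4
```

>>> {"op": "step_arm", "data": {
  "commands": [
    [0, 0, 0.001, 0, 0, 0],
    [0, 0, 0.0005, 0, 0, 0],
    [0, 0, 0, 0, 0, 0],
    [0, 0, 0, 0, 0, 0]
  ]
}}

```text
time: 21.88
tcp_pos: [0.568, 0.0846, 0.15]
eef_rot: [-0.003, 0.711, 0.703, -0.002]
force: [-1.2, -0.4, -1.7]
finger_gap: 0.099
grip_force: 20.4
```

>>> {"op": "step_arm", "data": {
  "commands": [
    [0, 0, 0.001, 0, 0, 0],
    [0, 0, 0.001, 0, 0, 0],
    [0, 0, 0.001, 0, 0, 0],
    [0, 0, 0.001, 0, 0, 0],
    [0, 0, 0, 0, 0, 0],
    [0, 0, 0, 0, 0, 0]
  ]
}}

```text
time: 22.62
tcp_pos: [0.568, 0.0846, 0.146]
eef_rot: [-0.003, 0.711, 0.703, -0.002]
force: [0.4, -0.2, -2.2]
finger_gap: 0.107
grip_force: 20.4
```

>>> {"op": "step_arm", "data": {
  "commands": [
    [0, 0, 0.001, 0, 0, 0],
    [0, 0, 0.001, 0, 0, 0],
    [0, 0, 0, 0, 0, 0],
    [0, 0, 0, 0, 0, 0]
  ]
}}

```text
time: 23.12
tcp_pos: [0.568, 0.0846, 0.144]
eef_rot: [-0.003, 0.711, 0.703, -0.002]
force: [0.3, 0.5, -1.4]
finger_gap: 0.104
grip_force: 20.4
```

Now single 1.5 mm steps.

>>> {"op": "step_arm", "data": {
  "commands": [
    [0, 0, 0.001, 0, 0, 0],
    [0, 0, 0.0005, 0, 0, 0],
    [0, 0, 0, 0, 0, 0],
    [0, 0, 0, 0, 0, 0]
  ]
}}

```text
time: 23.62
tcp_pos: [0.5679, 0.0846, 0.1425]
eef_rot: [-0.003, 0.711, 0.703, -0.002]
force: [-0.2, 0.4, -2.0]
finger_gap: 0.103
grip_force: 20.4
```

>>> {"op": "step_arm", "data": {
  "commands": [
    [0, 0, 0.001, 0, 0, 0],
    [0, 0, 0.0005, 0, 0, 0],
    [0, 0, 0, 0, 0, 0],
    [0, 0, 0, 0, 0, 0]
  ]
}}

```text
time: 24.12
tcp_pos: [0.5679, 0.0846, 0.141]
eef_rot: [-0.003, 0.711, 0.703, -0.002]
force: [0.2, -0.5, -1.3]
finger_gap: 0.103
grip_force: 20.4
```

>>> {"op": "step_arm", "data": {
  "commands": [
    [0, 0, 0.001, 0, 0, 0],
    [0, 0, 0.0005, 0, 0, 0],
    [0, 0, 0, 0, 0, 0],
    [0, 0, 0, 0, 0, 0]
  ]
}}

```text
time: 24.62
tcp_pos: [0.5679, 0.0846, 0.1395]
eef_rot: [-0.003, 0.711, 0.703, -0.002]
force: [0.3, -0.6, -1.6]
finger_gap: 0.107
grip_force: 20.4
```

>>> {"op": "step_arm", "data": {
  "commands": [
    [0, 0, 0.001, 0, 0, 0],
    [0, 0, 0.0005, 0, 0, 0],
    [0, 0, 0, 0, 0, 0],
    [0, 0, 0, 0, 0, 0]
  ]
}}

```text
time: 25.12
tcp_pos: [0.5679, 0.0846, 0.138]
eef_rot: [-0.003, 0.711, 0.703, -0.002]
force: [-0.1, -0.5, -1.4]
finger_gap: 0.105
grip_force: 20.4
```

>>> {"op": "step_arm", "data": {
  "commands": [
    [0, 0, 0.001, 0, 0, 0],
    [0, 0, 0.0005, 0, 0, 0],
    [0, 0, 0, 0, 0, 0],
    [0, 0, 0, 0, 0, 0]
  ]
}}

```text
time: 25.62
tcp_pos: [0.5679, 0.0846, 0.1365]
eef_rot: [-0.003, 0.711, 0.703, -0.002]
force: [-0.4, 0.2, -1.0]
finger_gap: 0.105
grip_force: 20.4
```

>>> {"op": "step_arm", "data": {
  "commands": [
    [0, 0, 0.001, 0, 0, 0],
    [0, 0, 0, 0, 0, 0],
    [0, 0, 0, 0, 0, 0]
  ]
}}

```text
time: 26.0
tcp_pos: [0.5679, 0.0846, 0.1355]
eef_rot: [-0.003, 0.711, 0.703, -0.002]
force: [0.1, -0.3, -1.8]
finger_gap: 0.105
grip_force: 20.4
```

>>> {"op": "step_arm", "data": {
  "commands": [
    [0, 0, 0.001, 0, 0, 0],
    [0, 0, 0.0005, 0, 0, 0],
    [0, 0, 0, 0, 0, 0],
    [0, 0, 0, 0, 0, 0]
  ]
}}

```text
time: 26.5
tcp_pos: [0.5679, 0.0846, 0.134]
eef_rot: [-0.003, 0.711, 0.703, -0.002]
force: [-0.4, 0.3, -1.3]
finger_gap: 0.103
grip_force: 20.4
```

>>> {"op": "step_arm", "data": {
  "commands": [
    [0, 0, 0.001, 0, 0, 0],
    [0, 0, 0.0005, 0, 0, 0],
    [0, 0, 0, 0, 0, 0],
    [0, 0, 0, 0, 0, 0]
  ]
}}

```text
time: 27.0
tcp_pos: [0.5678, 0.0846, 0.1325]
eef_rot: [-0.003, 0.711, 0.703, -0.002]
force: [0.2, 0.0, -1.3]
finger_gap: 0.107
grip_force: 20.4
```

>>> {"op": "step_arm", "data": {
  "commands": [
    [0, 0, 0.001, 0, 0, 0],
    [0, 0, 0.0005, 0, 0, 0],
    [0, 0, 0, 0, 0, 0],
    [0, 0, 0, 0, 0, 0]
  ]
}}

```text
time: 27.5
tcp_pos: [0.5679, 0.0846, 0.131]
eef_rot: [-0.003, 0.711, 0.703, -0.002]
force: [0.2, -0.6, -1.2]
finger_gap: 0.101
grip_force: 20.4
```

>>> {"op": "step_arm", "data": {
  "commands": [
    [0, 0, 0.001, 0, 0, 0],
    [0, 0, 0.0005, 0, 0, 0],
    [0, 0, 0, 0, 0, 0],
    [0, 0, 0, 0, 0, 0]
  ]
}}

```text
time: 28.0
tcp_pos: [0.5679, 0.0846, 0.1295]
eef_rot: [-0.003, 0.711, 0.703, -0.002]
force: [-0.4, 0.5, -1.5]
finger_gap: 0.101
grip_force: 20.4
```

>>> {"op": "step_arm", "data": {
  "commands": [
    [0, 0, 0.001, 0, 0, 0],
    [0, 0, 0.0005, 0, 0, 0],
    [0, 0, 0, 0, 0, 0],
    [0, 0, 0, 0, 0, 0]
  ]
}}

```text
time: 28.5
tcp_pos: [0.5678, 0.0846, 0.128]
eef_rot: [-0.003, 0.711, 0.703, -0.002]
force: [-0.5, 0.1, -1.5]
finger_gap: 0.101
grip_force: 20.4
```

>>> {"op": "step_arm", "data": {
  "commands": [
    [0, 0, 0.001, 0, 0, 0],
    [0, 0, 0.0005, 0, 0, 0],
    [0, 0, 0, 0, 0, 0],
    [0, 0, 0, 0, 0, 0]
  ]
}}

```text
time: 29.0
tcp_pos: [0.5678, 0.0846, 0.1265]
eef_rot: [-0.003, 0.711, 0.703, -0.002]
force: [-0.4, 0.2, -1.6]
finger_gap: 0.107
grip_force: 20.4
```

>>> {"op": "step_arm", "data": {
  "commands": [
    [0, 0, 0.001, 0, 0, 0],
    [0, 0, 0, 0, 0, 0],
    [0, 0, 0, 0, 0, 0]
  ]
}}

```text
time: 29.38
tcp_pos: [0.5678, 0.0846, 0.1255]
eef_rot: [-0.003, 0.711, 0.703, -0.002]
force: [-0.3, -0.5, -1.6]
finger_gap: 0.104
grip_force: 20.4
```

>>> {"op": "step_arm", "data": {
  "commands": [
    [0, 0, 0.001, 0, 0, 0],
    [0, 0, 0, 0, 0, 0],
    [0, 0, 0, 0, 0, 0]
  ]
}}

```text
time: 29.75
tcp_pos: [0.5679, 0.0846, 0.1246]
eef_rot: [-0.003, 0.711, 0.703, -0.002]
force: [-0.4, 0.5, -0.5]
finger_gap: 0.106
grip_force: 20.6
```

>>> {"op": "step_arm", "data": {
  "commands": [
    [0, 0, 0.0004, 0, 0, 0],
    [0, 0, 0, 0, 0, 0],
    [0, 0, 0, 0, 0, 0]
  ]
}}

```text
time: 30.12
tcp_pos: [0.5679, 0.0846, 0.1242]
eef_rot: [-0.003, 0.711, 0.703, -0.002]
force: [-0.3, 0.1, 2.4]
finger_gap: 0.107
grip_force: 20.8
```

Run:
```python
from h import *
f=[]
for _ in range(6):
    viewer.camera("side"); f.append(ctrl.sense()["force"])
print(np.array(f)[:,2])
```

```text
[3.2919 2.1853 2.3323 2.8725 2.5674 2.3526]
```

The shelf is felt (about +4 N relative). I release.

>>> {"op": "step_arm", "data": {
  "commands": [
    [0, 0, 0, 0, 0, 0],
    [0, 0, 0, 0, 0, 0],
    [0, 0, 0, 0, 0, 0],
    [0, 0, 0, 0, 0, 0],
    [0, 0, 0, 0, 0, 0],
    [0, 0, 0, 0, 0, 0]
  ],
  "fingers": 0.35
}}

```text
time: 31.18
tcp_pos: [0.5678, 0.0846, 0.1241]
eef_rot: [-0.003, 0.711, 0.703, -0.002]
force: [-0.2, -0.3, -0.4]
finger_gap: 0.348
grip_force: 0.0
```

>>> {"op": "step_arm", "data": {
  "commands": [
    [0, 0, -0.01, 0, 0, 0],
    [0, 0, -0.02, 0, 0, 0],
    [0, 0, -0.03, 0, 0, 0],
    [0, 0, -0.04, 0, 0, 0],
    [0, 0, -0.04, 0, 0, 0],
    [0, 0, -0.04, 0, 0, 0],
    [0, 0, 0, 0, 0, 0]
  ]
}}

```text
time: 32.05
tcp_pos: [0.5703, 0.084, 0.3075]
eef_rot: [-0.001, 0.711, 0.703, 0.001]
force: [-0.6, -0.3, -0.3]
finger_gap: 0.351
grip_force: 0.0
```

>>> {"op": "step_arm", "data": {
  "commands": [
    [-0.05, 0, 0, 0, 0, 0],
    [-0.05, 0, 0, 0, 0, 0],
    [-0.05, 0, 0, 0, 0, 0],
    [-0.05, 0, 0, 0, 0, 0],
    [0, 0, 0, 0, 0, 0]
  ]
}}

```text
time: 32.67
tcp_pos: [0.5655, -0.1203, 0.3041]
eef_rot: [-0.002, 0.713, 0.701, -0.002]
force: [0.3, 0.4, -0.3]
finger_gap: 0.353
grip_force: 0.0
```

Run:
```python
from h import *
go(W(-.03,0,.3))
a=viewer.camera("side");b=viewer.camera("top");cv2.imwrite("pics/sc.png",a[:,:,::-1]);cv2.imwrite("pics/tc.png",b[:,:,::-1])
x=cv2.resize(a[90:290,230:370,::-1],(420,600),interpolation=cv2.INTER_CUBIC)
y=cv2.resize(b[120:260,185:310,::-1],(375,420),interpolation=cv2.INTER_CUBIC)
o=np.zeros((600,800,3),np.uint8);o[:,:420]=x;o[:420,422:797]=y;cv2.imwrite("pics/s7.png",o)
```

```text
t 32.67 tcp [ 0.5655 -0.1203  0.3041] F [ 0.3016  0.402  -0.292 ] delta tool [0.2051 0.0336 0.0038] 
R [[0.018, 1.0, -0.006], [1.0, -0.018, -0.0], [-0.0, -0.006, -1.0]]
```

View pics/s7.png

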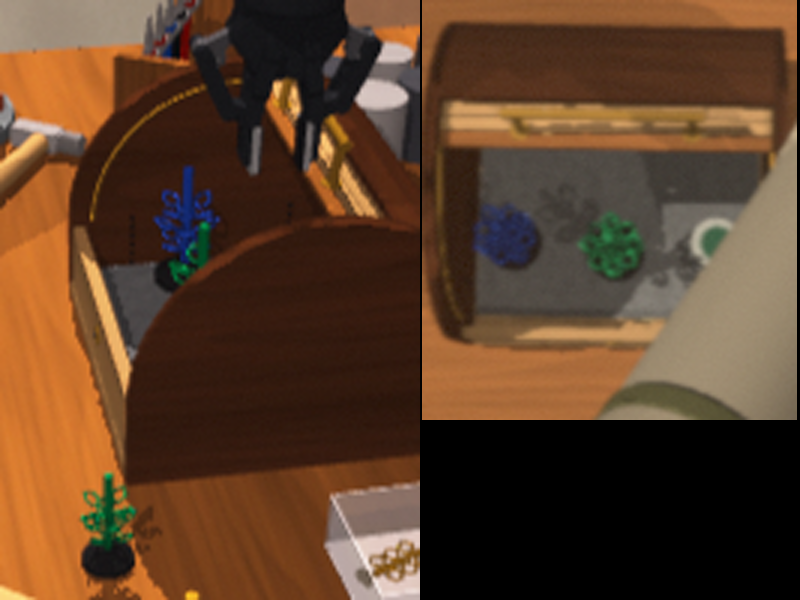

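The green tree stands upright on the shelf in the middle (top crop (612,245)), with the bar at top crop (510–700,119), i.e. x ≈ 0.655. I go above the bar and pinch it deeper than before.

>>> {"op": "step_arm", "data": {
  "commands": [
    [0, 0, -0.02, 0, 0, 0],
    [0.041, 0.017, 0, 0, 0, 0],
    [0.041, 0.017, 0, 0, 0, 0],
    [0.041, 0.017, 0, 0, 0, 0],
    [0.041, 0.017, 0, 0, 0, 0],
    [0.0415, 0.018, 0, 0, 0, 0],
    [0, 0, 0, 0, 0, 0]
  ],
  "fingers": 0.42,
  "squeeze": 60
}}

```text
time: 33.65
tcp_pos: [0.6554, 0.0961, 0.3218]
eef_rot: [-0.004, 0.708, 0.707, -0.002]
force: [-0.8, -0.6, -0.3]
finger_gap: 0.424
grip_force: 0.0
```

Run:
```python
from h import *
go([.655,.084,.253]); s,R=st();print(s["joint_positions"])
```

```text
t 33.65 tcp [0.6554 0.0961 0.3218] F [-0.8297 -0.5661 -0.3405] delta tool [-0.0123  0.0002  0.0688] 
R [[0.001, 1.0, -0.008], [1.0, -0.001, 0.002], [0.002, -0.008, -1.0]]
[-0.7426  0.5516  0.8377  1.6722 -0.4477  1.1291  0.2195]
```

>>> {"op": "step_arm", "data": {
  "commands": [
    [-0.0115, 0, 0.015, 0, 0, 0.6],
    [0, 0, 0.02, 0, 0, 0],
    [0, 0, 0.015, 0, 0, 0],
    [0, 0, 0.012, 0, 0, 0],
    [0, 0, 0.008, 0, 0, 0],
    [0, 0, 0, 0, 0, 0]
  ]
}}

```text
time: 34.4
tcp_pos: [0.6544, 0.0776, 0.2531]
eef_rot: [-0.003, 0.715, 0.7, -0.002]
force: [0.2, 0.4, 0.8]
finger_gap: 0.421
grip_force: 0.0
```

>>> {"op": "step_arm", "data": {
  "commands": [
    [0, 0, 0, 0, 0, 0],
    [0, 0, 0, 0, 0, 0],
    [0, 0, 0, 0, 0, 0],
    [0, 0, 0, 0, 0, 0],
    [0, 0, 0, 0, 0, 0]
  ],
  "fingers": 0
}}

```text
time: 35.02
tcp_pos: [0.6563, 0.0774, 0.2549]
eef_rot: [-0.001, 0.714, 0.7, -0.0]
force: [5.1, -0.2, 3.0]
finger_gap: 0.087
grip_force: 58.8
```

Run:
```python
from h import *
go([.655,.084,.253]); s,R=st();print(s["joint_positions"],s["finger_gap"],s["grip_force"])
A=np.array([.6327,.075]); ph=np.radians(97)
N=14; p=np.linspace(ph,np.radians(7),N+1)
for i in range(N): print(i,np.degrees(p[i+1]).round(1),np.round([.19*(np.cos(p[i])-np.cos(p[i+1])),-.19*(np.sin(p[i+1])-np.sin(p[i]))],4))
```

```text
t 35.02 tcp [0.6563 0.0774 0.2549] F [ 5.1283 -0.1502  3.0485] delta tool [ 0.0066 -0.0015  0.0019] 
R [[0.021, 1.0, -0.002], [1.0, -0.021, 0.001], [0.001, -0.002, -1.0]]
[-0.6911  0.606   0.7973  1.758  -0.508   0.9978  0.2817] 0.08670805710483068 58.770225048065186
0 90.6 [-0.0213 -0.0014]
1 84.1 [-0.0213  0.001 ]
2 77.7 [-0.021   0.0034]
3 71.3 [-0.0205  0.0057]
4 64.9 [-0.0198  0.008 ]
5 58.4 [-0.0188  0.0101]
6 52.0 [-0.0175  0.0122]
7 45.6 [-0.016  0.014]
8 39.1 [-0.0144  0.0157]
9 32.7 [-0.0125  0.0173]
10 26.3 [-0.0105  0.0185]
11 19.9 [-0.0083  0.0196]
12 13.4 [-0.0061  0.0204]
13 7.0 [-0.0038  0.021 ]
```

>>> {"op": "step_arm", "data": {
  "commands": [
    [0, 0, 0, 0, 0, 0],
    [0, 0, 0, 0, 0, 0],
    [0, 0, 0.006, 0, 0, 0],
    [0, 0, 0.005, 0, 0, 0],
    [0, 0, 0, 0, 0, 0]
  ],
  "fingers": 0.3
}}

```text
time: 35.65
tcp_pos: [0.6541, 0.0777, 0.2418]
eef_rot: [-0.003, 0.714, 0.7, -0.002]
force: [-0.3, 0.2, -0.5]
finger_gap: 0.303
grip_force: 0.0
```

>>> {"op": "step_arm", "data": {
  "commands": [
    [0, 0, 0, 0, 0, 0],
    [0, 0, 0, 0, 0, 0],
    [0, 0, 0, 0, 0, 0],
    [0, 0, 0, 0, 0, 0]
  ],
  "fingers": 0
}}

```text
time: 36.15
tcp_pos: [0.655, 0.0775, 0.2427]
eef_rot: [-0.002, 0.715, 0.7, -0.001]
force: [4.4, -0.6, -1.6]
finger_gap: 0.09
grip_force: 58.5
```

>>> {"op": "step_arm", "data": {
  "commands": [
    [0, -0.01, -0.001, 0, 0, 0],
    [0, -0.0215, -0.001, 0, 0, 0],
    [0, -0.0213, 0.001, 0, 0, 0],
    [0, -0.021, 0.0034, 0, 0, 0],
    [0, 0, 0, 0, 0, 0]
  ]
}}

```text
time: 36.78
tcp_pos: [0.5783, 0.0786, 0.2385]
eef_rot: [-0.003, 0.715, 0.7, -0.004]
force: [4.4, -4.1, -21.5]
finger_gap: 0.088
grip_force: 60.6
```

>>> {"op": "step_arm", "data": {
  "commands": [
    [0, -0.0205, 0.0057, 0, 0, 0],
    [0, -0.0198, 0.008, 0, 0, 0],
    [0, 0, 0, 0, 0, 0]
  ]
}}

```text
time: 37.15
tcp_pos: [0.5414, 0.0791, 0.2247]
eef_rot: [0.0, 0.715, 0.7, -0.002]
force: [20.8, -5.4, -45.4]
finger_gap: 0.086
grip_force: 59.4
```

Run:
```python
from h import *
go([.655,.084,.253]); s,R=st();print(s["joint_positions"],s["finger_gap"],s["grip_force"],s["torque"])
```

```text
t 37.15 tcp [0.5414 0.0791 0.2247] F [ 20.8054  -5.3732 -45.3956] delta tool [ 0.0072  0.1134 -0.0286] 
R [[0.021, 1.0, -0.003], [1.0, -0.021, -0.003], [-0.004, -0.003, -1.0]]
[-0.805   0.4995  0.8161  2.0414 -0.4977  0.81    0.2841] 0.08614756783268149 59.359644055366516 [-1.1099 -4.3667  0.0117]
```

>>> {"op": "step_arm", "data": {
  "commands": [
    [0, 0, 0.004, 0, 0, 0],
    [0, -0.01, 0.0085, 0, 0, 0],
    [0, -0.009, 0.0075, 0, 0, 0],
    [0, 0, 0, 0, 0, 0]
  ],
  "squeeze": 45
}}

```text
time: 37.65
tcp_pos: [0.5167, 0.0796, 0.2076]
eef_rot: [-0.006, 0.715, 0.699, -0.004]
force: [-15.1, -3.5, 17.3]
finger_gap: 0.09
grip_force: 67.2
```

Run:
```python
from h import *
s,R=st();print(s["tcp_pos"],s["force"],s["finger_gap"],s["torque"],s["joint_positions"])
```

```text
[0.5167 0.0796 0.2076] [-15.0932  -3.5304  17.338 ] 0.0901306210213616 [-0.6424  3.0696  0.1804] [-0.8053  0.495   0.7983  2.1028 -0.5207  0.7636  0.3051]
```

>>> {"op": "step_arm", "data": {
  "commands": [
    [0, -0.0172, 0.0123, 0, 0, 0],
    [0, -0.0144, 0.0156, 0, 0, 0],
    [0, 0, 0, 0, 0, 0]
  ]
}}

```text
time: 38.02
tcp_pos: [0.4873, 0.08, 0.1793]
eef_rot: [-0.003, 0.715, 0.699, -0.003]
force: [-4.3, -6.0, 0.3]
finger_gap: 0.087
grip_force: 66.2
```

Run:
```python
from h import *
s,R=st();p=s["tcp_pos"];print(p,s["force"],s["finger_gap"],s["torque"],s["joint_positions"])
x=p[0]-.6327;print(np.degrees(np.arccos(-x/.19)),.075+np.sqrt(.19**2-x*x)-p[2])
```

```text
[0.4873 0.08   0.1793] [-4.2934 -5.9605  0.3267] 0.08740563091546803 [-1.1775  0.5354  0.1056] [-0.8013  0.4978  0.7599  2.193  -0.5665  0.6632  0.34  ]
40.085229802938805 0.018082110890196262
```

>>> {"op": "step_arm", "data": {
  "commands": [
    [0, -0.0127, 0.017, 0, 0, 0],
    [0, -0.0108, 0.0183, 0, 0, 0],
    [0, -0.0087, 0.0194, -1, 0, 0],
    [0, 0, 0, 0, 0, 0]
  ]
}}

```text
time: 38.52
tcp_pos: [0.455, 0.0805, 0.1244]
eef_rot: [0.003, 0.715, 0.699, 0.003]
force: [-2.8, -8.2, -4.9]
finger_gap: 0.084
grip_force: 66.6
```

Run:
```python
from h import *
s,R=st();p=s["tcp_pos"];print(p,s["force"],s["finger_gap"],s["torque"],s["joint_positions"])
x=p[0]-.6327;print(np.degrees(np.arccos(-x/.19)),.075+np.sqrt(.19**2-x*x)-p[2],np.degrees(np.arcsin((p[2]+.018-.075)/.19)))
```

```text
[0.455  0.0805 0.1244] [-2.7579 -8.2038 -4.949 ] 0.08382318315101828 [-1.5589  0.7001  0.0881] [-0.7276  0.5358  0.6205  2.3149 -0.7089  0.4706  0.4512]
20.74685594879711 0.017876865747239873 20.786567927210008
```

>>> {"op": "step_arm", "data": {
  "commands": [
    [0, -0.0067, 0.0214, -1, 0, 0],
    [0, -0.0033, 0.0162, -1, 0, 0],
    [0, -0.0008, 0.0066, 0, 0, 0],
    [0, 0, 0.001, 0, 0, 0],
    [0, 0, 0, 0, 0, 0]
  ]
}}

```text
time: 39.15
tcp_pos: [0.4444, 0.0808, 0.0793]
eef_rot: [0.014, 0.715, 0.699, 0.014]
force: [-5.9, -8.1, -3.3]
finger_gap: 0.087
grip_force: 68.2
```

Run:
```python
from h import *
s,R=st();p=s["tcp_pos"];print(p,s["force"],s["finger_gap"],s["torque"],s["joint_positions"])
print(np.degrees(np.arcsin((p[2]+.018-.075)/.19)))
```

```text
[0.4444 0.0808 0.0793] [-5.9314 -8.0689 -3.3469] 0.08723639051492942 [-1.7079  1.2791  0.0693] [-0.597   0.5782  0.41    2.385  -0.8784  0.273   0.581 ]
6.7485573726961405
```

>>> {"op": "step_arm", "data": {
  "commands": [
    [0, 0, 0.002, 0, 0, 0],
    [0, 0, 0.002, 0, 0, 0],
    [0, 0, 0, 0, 0, 0],
    [0, 0, 0, 0, 0, 0]
  ]
}}

```text
time: 39.65
tcp_pos: [0.4443, 0.0809, 0.0773]
eef_rot: [0.014, 0.715, 0.699, 0.016]
force: [-15.9, -8.5, 43.9]
finger_gap: 0.093
grip_force: 73.3
```

The door sits on the sill (+44 N). I release and retreat.

>>> {"op": "step_arm", "data": {
  "commands": [
    [0, 0, -0.002, 0, 0, 0],
    [0, 0, 0, 0, 0, 0],
    [0, 0, 0, 0, 0, 0],
    [0, 0, 0, 0, 0, 0],
    [0, 0, 0, 0, 0, 0]
  ],
  "fingers": 0.38
}}

```text
time: 40.28
tcp_pos: [0.4473, 0.0822, 0.0776]
eef_rot: [0.016, 0.714, 0.699, 0.016]
force: [-0.3, -0.2, -0.9]
finger_gap: 0.378
grip_force: 0.0
```

>>> {"op": "step_arm", "data": {
  "commands": [
    [0, 0, -0.01, 0, 0, 0],
    [0, 0, -0.015, 0, 0, 0],
    [0, 0, -0.02, 0, 0, 0],
    [0, 0, -0.03, 0, 0, 0],
    [0, 0, -0.03, 0, 0, 0],
    [0, 0, -0.04, 0, 0, 0],
    [0, 0, 0, 0, 0, 0]
  ]
}}

```text
time: 41.15
tcp_pos: [0.4415, 0.0826, 0.2244]
eef_rot: [0.017, 0.714, 0.7, 0.018]
force: [-0.5, 0.1, -0.9]
finger_gap: 0.381
grip_force: 0.0
```

Run:
```python
from h import *
s,R=st();print(s["tcp_pos"],s["force"],s["joint_positions"])
def bar(im):
    h=cv2.cvtColor(im,cv2.COLOR_BGR2HSV);m=cv2.inRange(h,(18,140,90),(32,255,255));k=np.zeros_like(m);k[160:210,242:268]=m[160:210,242:268]
    ys,xs=np.where(k);i=ys>193; return len(xs),xs.mean(),ys.mean(),xs[i].mean(),ys[i].mean(),ys.max(),xs.min()
a=viewer.camera("side");cv2.imwrite("pics/s8.png",a[:,:,::-1])
b0=cv2.imread("pics/side0.png");b1=cv2.imread("pics/s8.png")
print(bar(b0),bar(b1))
# shift of near bar end patch
t=b0[190:215,246:276];r=cv2.matchTemplate(b1[180:225,236:286],t,cv2.TM_CCOEFF_NORMED);print(r.max(),np.unravel_index(r.argmax(),r.shape),"expect (10,10)")
```

```text
[0.4415 0.0826 0.2244] [-0.4708  0.1298 -0.9347] [-0.9982  0.3634  0.917   2.2775 -0.4833  0.6426  0.249 ]
(136, np.float64(253.84558823529412), np.float64(185.27941176470588), np.float64(258.80434782608694), np.float64(198.2826086956522), np.int64(201), np.int64(246)) (146, np.float64(253.96575342465752), np.float64(186.08219178082192), np.float64(258.53846153846155), np.float64(199.25), np.int64(202), np.int64(246))
0.9104556 (np.int64(11), np.int64(10)) expect (10,10)
```

```bash
python3 -c "
from station import ctrl
print(ctrl.close_job())"
```

```text
the job is handed in; nothing more can be done
None
```

The green wax tree is standing upright and released on the shelf, in the middle between the blue tree and the tin. The tambour is rolled fully down, the arm is clear of everything, and I handed the job in at about 41 s; the hand-in returned no verdict.

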